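# Set a lampholder on the reach gauge and hold its boom at the index

### The arm

A 6-joint arm with a two-finger parallel gripper is mounted at the origin on the work surface; the furniture and walls round the work are solid. World frame = base frame: x ahead of the robot, y to its left, z up, the work surface at z = 0. Lengths are in mm, angles in rad, forces in N, time in s.
With the tool pointing down it reaches from about 400 to 825 mm from the base axis. Payload 7 kg.
Tool frame: the origin (TCP) lies at the very end of the fingers, on their centre line; the grasp point (between the pads) lies 19 mm behind it; z points along the fingers, y is the direction in which the jaws open and shut (so a half turn about z gives the same grasp; the last joint's range is limited). The gripper opens to 88 mm and grips with 3 to 60 N. Pads are 19 mm wide; open, the fingers measure 130 mm over their backs; the gripper's body (78 mm by 193 mm) begins 47 mm behind the grasp point.
Start: joints at [1.547, 0.359, 0.012, 0, -1.224, -0.288], TCP at [207.08, 642.428, 226.561] pointing down, gripper open.
Joint ranges: [-3.07, 3.07], [-1.43, 2.12], [-1.02, 1.25], [-3.03, 1.67], [-3.05, -0], [-3.03, 3.03]. Speed limits (rad/s): [2.39, 2.39, 3.01, 3.14, 3.14, 3.14].

### API

Orientations are given as a unit quaternion [x, y, z, w].
In Python, from plant import bot gives the robot as it stands. Calls block until the motion is done:
- bot.move_ptp(position, orientation): joint-space move of the TCP to a pose.
- bot.line_to(position, velocity=150, ori=None): straight line of the TCP; ori=None keeps the orientation; velocity is the mean speed in mm/s.
- bot.move_joints(angles): joint-space move.
- bot.move_gripper(opening, force=None): finger opening in mm; force is the grip in N (None keeps the last); returns when the fingers have stopped.
- bot.pause(seconds).
- bot.solve_ik(position, orientation): joint angles nearest the present ones, or None.
- bot.read_state(): the state.
- bot.camera(name): name is "scene" or "top"; returns the picture (384x512x3 uint8, red, green, blue); there is no depth.
- bot.get_calibration(name): a dict with "fx", "fy", "cx", "cy" (pixels), "view" (4x4, takes a point from world to camera coordinates). Camera axes: x right, y up, looking along -z (the intrinsics and any distortion apply to the point x, -y, -z); pixel columns grow to the right and rows downward; lengths in mm; the calibration is good to about 2 mm. A picture is of the moment at which its call begins. get_calibration takes no time and is no camera call.
A pose or a line that the arm cannot do raises bot.Unreachable and nothing moves.
- bot.close_job(): hands the job in, once; it reports no verdict.
The state is a dict: "t": time; "joint_pos": joint angles; "qvel": joint speeds; "tau": joint torques, N m; "tcp_pos": TCP position; "eef_rot": TCP orientation; "contact_force": force on the tool from outside, world axes, zero at the start; "moment": the same for the moment, N m; "width": finger opening in mm.
Only numpy, scipy, OpenCV 4.12 (cv2) and the standard library are available. Lean on these libraries where they do the work, as an engineer would, in place of code of your own. Each camera call takes 0.05 s, during which the arm holds its last target.

### The job

Stand the largest of the three lampholders upright and centred on the round pad of the reach gauge's telescoping boom, and let go of it. Then press the lock button on the gauge's sleeve to release the boom, pull the boom out by its upright post until its pointer lines up with the index clip on the scale, and finish while still holding the post there, because the boom springs back if let go, with the lampholder still centred on its pad. Leave the index clip and everything else on the bench where it is.

Things in the scene. Friction and masses are not known exactly. Their poses are not given: they have to be found in the camera images.
- lampholder_large: White ceramic lampholder, a straight round sleeve with a slightly wider collar, the largest of three: 62 mm tall, 41 mm across at its widest. Stands loose and upright on the bench; about 90 g. Origin at the centre of its underside, z up along its axis. The round body may be gripped from above at any yaw, e.g. 38 mm above its underside.
- lampholder_middle: Black lampholder, 56 mm tall, 37 mm across; not to be used. Stands loose in the same row (any of the three may stand in any of the row's three places). Origin at the centre of its underside.
- lampholder_small: Brass lampholder, 50 mm tall, 34 mm across; not to be used. Stands loose in the same row. Origin at the centre of its underside.
- gauge: Reach gauge, fixed: a foot (110 x 120 mm) with a column carrying an aluminium bed 90 mm wide (x), 470 mm long (y), 75 to 87 mm above the bench. On it lies a steel sleeve 36 mm wide (y = -225 to -75 mm, top 139 mm up), out of which the boom slides toward the gauge's +y (the robot's left at yaw 0). Origin on the bench at the foot's centre, z up. Yaw between -11 and +3 degrees.
- boom (a joint): Extension of the telescoping boom in m: 0 = home and locked, 0.112 = end stop. Locked until the lock button is pressed; then a spring pushes it out slowly by itself to about 0.015, and from there on pulls back with 60 N per m of further extension (about 5 N at 0.10; a little friction and damping besides). It can be pulled out or pushed back along the gauge's y only.
- boom_pad (a point): Centre of the top face of the round black pad (52 mm diameter, 9 mm thick, flat) on top of the boom, 141 mm above the bench; it moves with the boom. The boom is a 22 mm square bar whose top is 132 mm above the bench.
- pull_post: Upright round steel post, a grip that turns freely about its own upright axis, 18 mm diameter, 52 mm tall with a 26 mm foot flange 5 mm thick, near the boom's outer end, 110 mm farther out (gauge +y) than the pad's centre; it moves with the boom. Origin at the centre of its foot, 132 mm above the bench; its top is at 184 mm. Grip it from above at any yaw, e.g. 30 mm above its origin.
- button_top (a point): Centre of the top face of the lock button, a round steel button of 27 mm diameter on top of the sleeve in a black collar of 36 mm diameter, 158 mm above the bench, 105 mm from the pad's centre with the boom home. Pressed straight down.
- lock_button (a joint): Travel of the lock button in m: 0 = up, 0.008 = fully down (spring, about 2.4 N at the start and 5.6 N fully down). The boom is released at about 0.005; once the boom has moved out some 2 mm the button stays down by itself at about 0.005.
- boom_pointer (a point): Tip of the boom's pointer, a thin steel blade (2.5 mm) hanging from the robot's side of the boom over the white scale strip; it moves with the boom.
- index_mark (a point): The index on the scale: top of the thin steel blade (2.5 mm) on the small dark clip (14 mm wide) that rides on the robot-side edge of the gauge's bed beside the scale. Lined up: pointer and mark at the same place along the gauge's y (5 mm apart in x). The scale has a line every 5 mm of extension and longer ones every 10 mm; the clip stands somewhere between 50 and 100 mm.
- index_clip (a joint): Place of the index clip on the scale, in m of boom extension: the pointer is lined up when joint boom has this value. The clip is stiff; not to be moved.
- spool_black: Spool of black wire standing, 62 mm across, 50 mm high, loose; a bystander.
- finial: Brass finial, 36 mm across, 64 mm high, loose, at the left; a bystander.

How it is judged:
By the outcome, as a careful person would: the job done as asked, in the order asked, and still so for the second after the job is handed in, while the arm keeps its last pose, push and grip.
It also fails if it takes over 56 s, if anything falls off the work surface, if the arm or the gripper's body presses on something with over 40 N, if the wrist force passes 120 N, or if a joint passes its speed limit or range.

## Working session

There is one attempt and no reset: what is moved stays moved. The work goes in short steps, each a Python script; the robot and the scene stay as the last script left them, time stands still between calls to the robot, and variables do not carry over. Pictures are saved under pics/ and viewed, and the job is handed in when it is done.

```bash
ls; mkdir -p pics; python3 - <<'E'
from plant import bot
import cv2
for n in("scene","top"):
    im=bot.camera(n); cv2.imwrite(f"pics/{n}0.png",im[:,:,::-1]); c=bot.get_calibration(n); print(n,c)
print(bot.read_state())
E
```

```text
pics
scene {'fx': 359.73675740875694, 'fy': 359.73675740875694, 'cx': 258.4614299445272, 'cy': 189.6171289884984, 'view': array([[ 7.81878400e-01, -6.23157719e-01,  1.84560078e-02,
        -3.39321485e+02],
       [ 2.37530709e-01,  3.25140495e-01,  9.15348470e-01,
        -2.68107478e+02],
       [-5.76407260e-01, -7.11307329e-01,  4.02239424e-01,
        -7.41762355e+02],
       [ 0.00000000e+00,  0.00000000e+00,  0.00000000e+00,
         1.00000000e+00]])}
top {'fx': 491.495302910988, 'fy': 491.495302910988, 'cx': 253.56472851651745, 'cy': 195.76381455358182, 'view': array([[ 2.23503606e-01, -9.74702584e-01, -1.00571610e-03,
        -4.85736281e+01],
       [ 9.52505330e-01,  2.18194493e-01,  2.12425894e-01,
        -4.92518435e+02],
       [-2.06832626e-01, -4.84359031e-02,  9.77176662e-01,
        -1.61207430e+03],
       [ 0.00000000e+00,  0.00000000e+00,  0.00000000e+00,
         1.00000000e+00]])}
{'t': 0.1, 'joint_pos': array([ 1.54708564e+00,  3.59331610e-01,  1.11993571e-02, -2.95709074e-04,
       -1.22410641e+00, -2.88116830e-01]), 'qvel': array([-1.29835650e-03, -2.38716242e-03,  2.19999127e-03,  2.16898692e-03,
        2.05480122e-03, -2.59136104e-05]), 'tau': array([-2.23170595e-03, -5.84163165e+01,  2.93751132e+01,  7.01548174e+00,
        1.01262881e-02, -5.84656982e-05]), 'tcp_pos': array([206.97505219, 642.04994747, 225.72939138]), 'eef_rot': array([ 9.87861967e-01, -1.55332528e-01, -4.27448114e-05,  7.33202346e-04]), 'contact_force': array([ 0.04623688, -0.82101827, -0.69615029]), 'moment': array([ 0.0133025 , -0.05818415,  0.0376246 ]), 'width': 87.8782466673508}
```

View pics/scene0.png

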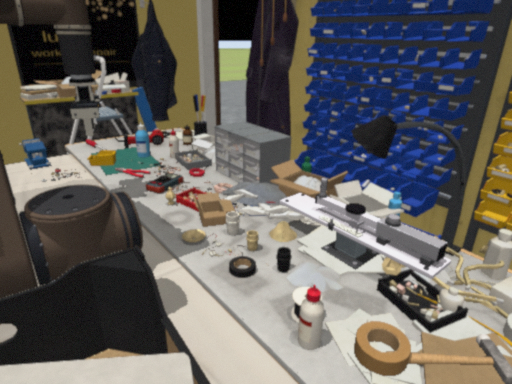

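View pics/top0.png

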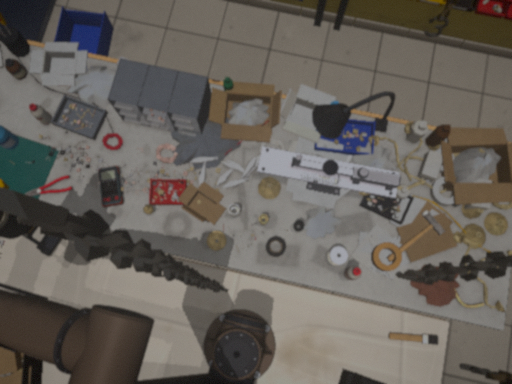

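```bash
python3 - <<'E'
import cv2
a=cv2.imread("pics/scene0.png");b=cv2.imread("pics/top0.png")
def crop(im,x0,y0,w,h,s,n): cv2.imwrite(f"pics/{n}.png",cv2.resize(im[y0:y0+h,x0:x0+w],None,fx=s,fy=s,interpolation=cv2.INTER_CUBIC))
crop(a,220,180,130,100,6,"s1");crop(a,270,180,190,110,4,"s2")
crop(b,215,135,130,100,6,"t1");crop(b,250,135,160,80,5,"t2")
E
```

```text
(no output)
```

View pics/s1.png

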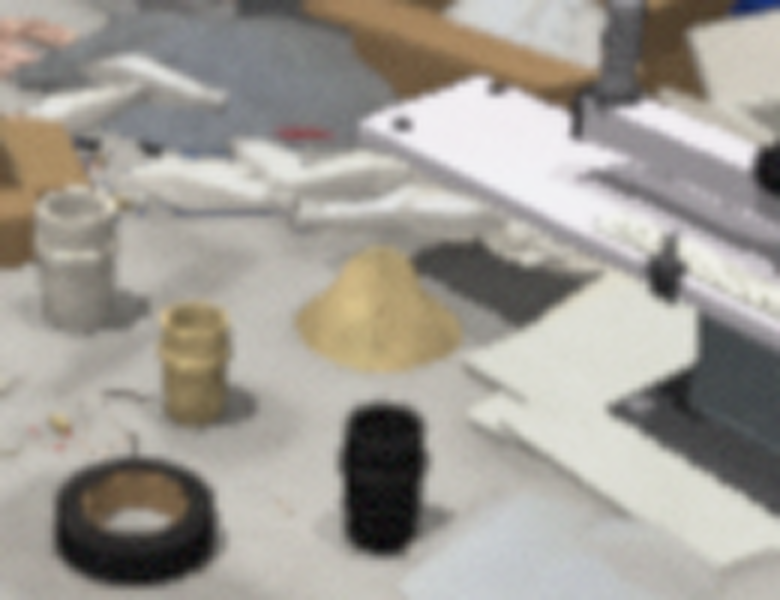

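View pics/s2.png

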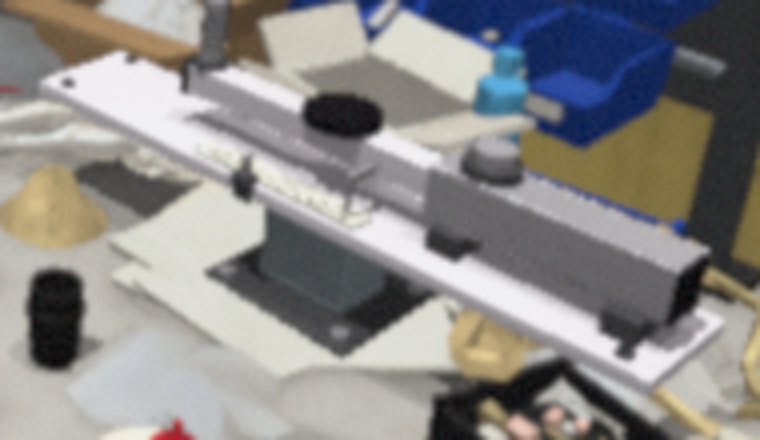

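View pics/t1.png

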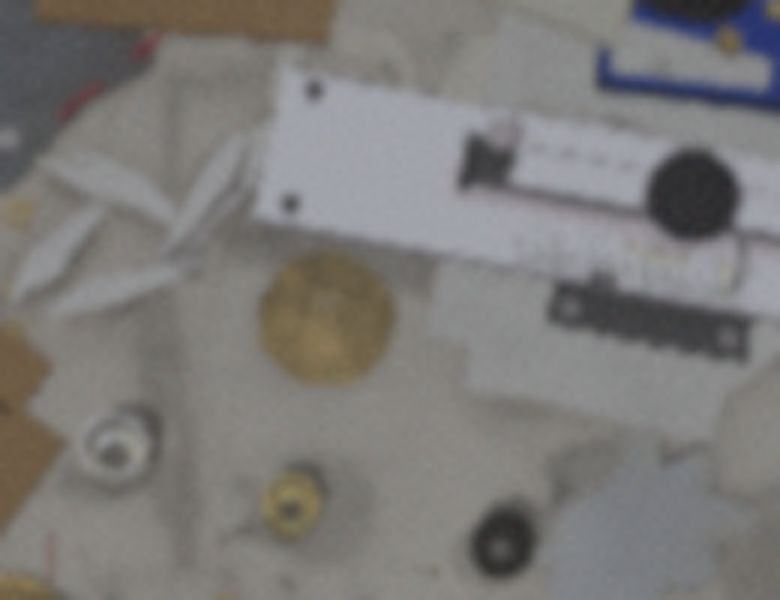

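View pics/t2.png

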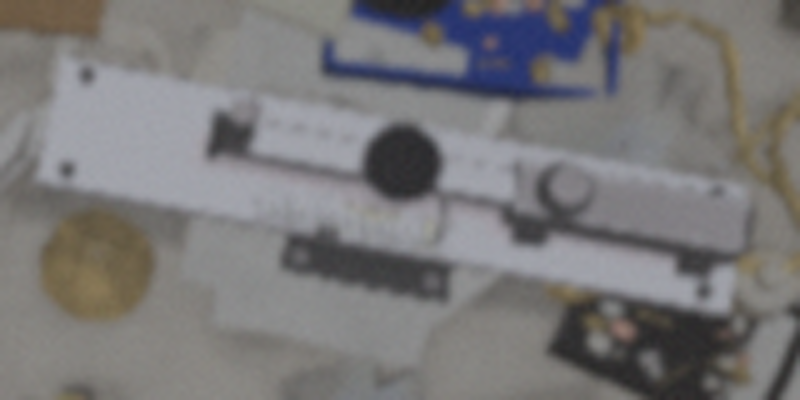

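```bash
cat > h.py <<'E'
import numpy as np,cv2
from scipy.optimize import least_squares
from plant import bot
C={n:bot.get_calibration(n) for n in("scene","top")}
def proj(n,p):
    c=C[n];q=c["view"]@np.append(p,1.); return np.array([c["cx"]+c["fx"]*q[0]/-q[2],c["cy"]-c["fy"]*q[1]/-q[2]])
def atz(n,uv,z):
    c=C[n];R=c["view"][:3,:3];t=c["view"][:3,3]
    d=R.T@np.array([(uv[0]-c["cx"])/c["fx"],-(uv[1]-c["cy"])/c["fy"],-1.]);o=-R.T@t
    return o+d*(z-o[2])/d[2]
def tri(uvs):
    # uvs dict name->uv
    r=least_squares(lambda p:np.concatenate([proj(n,p)-uv for n,uv in uvs.items()]),[500,100,100]);return r.x,r.fun
def cr(u,v,x0,y0,s): return np.array([x0+(u+.5)/s-.5,y0+(v+.5)/s-.5])
def crop(im,x0,y0,w,h,s,n): cv2.imwrite(f"pics/{n}.png",cv2.resize(im[y0:y0+h,x0:x0+w],None,fx=s,fy=s,interpolation=cv2.INTER_CUBIC))
E
python3 - <<'E'
from h import *
np.set_printoptions(precision=2,suppress=True)
T=lambda u,v:cr(u,v,250,135,5); S=lambda u,v:cr(u,v,270,180,4)
# local pts
L={'TL':[45,235,87],'BL':[-45,235,87],'TR':[45,-235,87],'BR':[-45,-235,87]}
obs=[('top','TL',T(62,55)),('top','BL',T(38,180)),('top','TR',T(748,185)),('top','BR',T(728,313)),
('scene','TL',S(125,52)),('scene','BL',S(42,86)),('scene','TR',S(722,322)),('scene','BR',S(655,383))]
def w(g,l): c,s=np.cos(g[2]),np.sin(g[2]); return np.array([g[0]+c*l[0]-s*l[1],g[1]+s*l[0]+c*l[1],l[2]])
for cams in(("top",),("scene",),("top","scene")):
    f=lambda g:np.concatenate([proj(n,w(g,L[k]))-uv for n,k,uv in obs if n in cams])
    r=least_squares(f,[600,0,-.1]);print(cams,r.x,np.degrees(r.x[2]));print(r.fun.reshape(-1,2))
print('pad',tri({'top':T(402,161),'scene':S(343,114)}), atz('top',T(402,161),138))
print('button',tri({'top':T(572,185),'scene':S(492,152)}), atz('top',T(572,185),158))
print('post',tri({'top':T(244,104),'scene':S(214,2)}),atz('top',T(244,104),184))
print('ptr', 'lamp', tri({'top':cr(118,446,215,135,6),'scene':cr(77,205,220,180,6)}),atz('top',cr(118,446,215,135,6),60))
print('lampdesk',tri({'top':np.array([330,120]),'scene':np.array([376,136])}))
E
```

```text
('top',) [ 621.95 -163.3     0.03] 1.6450855864095586
[[-0.23 -0.16]
 [-0.58 -0.01]
 [ 0.21 -0.02]
 [ 0.58  0.14]]
('scene',) [ 619.67 -164.67    0.03] 1.5246017768985005
[[-0.48 -0.21]
 [-0.51 -1.22]
 [ 1.55 -0.06]
 [-0.76  0.21]]
('top', 'scene') [ 621.19 -163.82    0.03] 1.5857868990569015
[[-0.1   0.02]
 [-0.48  0.16]
 [ 0.33  0.3 ]
 [ 0.67  0.46]
 [-0.39 -0.4 ]
 [-0.37 -1.41]
 [ 1.52 -0.52]
 [-0.7  -0.3 ]]
pad (array([ 622.44, -162.07,  136.71]), array([-0.11,  0.07,  0.1 , -0.02])) [ 622.34 -162.25  138.  ]
button (array([ 623.96, -267.72,  154.19]), array([-0.86,  0.44,  0.68, -0.12])) [ 624.82 -269.54  158.  ]
post (array([621.26, -50.54, 178.74]), array([-1.03,  0.7 ,  1.05, -0.17])) [622.58 -53.12 184.  ]
ptr lamp (array([429.13, 115.72,  63.94]), array([-0.27,  0.28,  0.34, -0.04])) [430.96 115.38  60.  ]
lampdesk (array([ 716.61, -124.04,  303.87]), array([ 1.87, -0.97, -1.78,  0.32]))
```

```bash
python3 - <<'E'
from h import *
a=cv2.imread("pics/scene0.png");b=cv2.imread("pics/top0.png")
crop(a,330,90,150,110,5,"s3");crop(b,290,75,130,75,6,"t3")
crop(a,160,170,130,100,6,"s4");crop(b,140,170,130,90,6,"t4");crop(a,30,20,130,130,5,"s5")
E
```

```text
(no output)
```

View pics/s3.png

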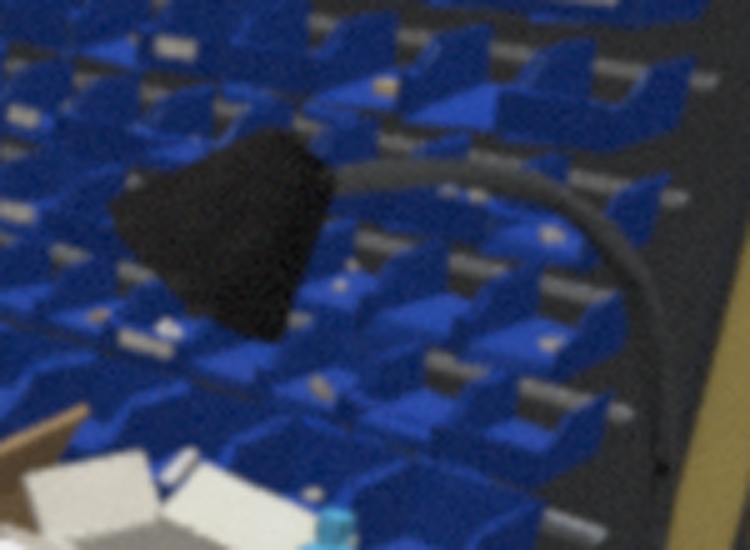

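View pics/t3.png

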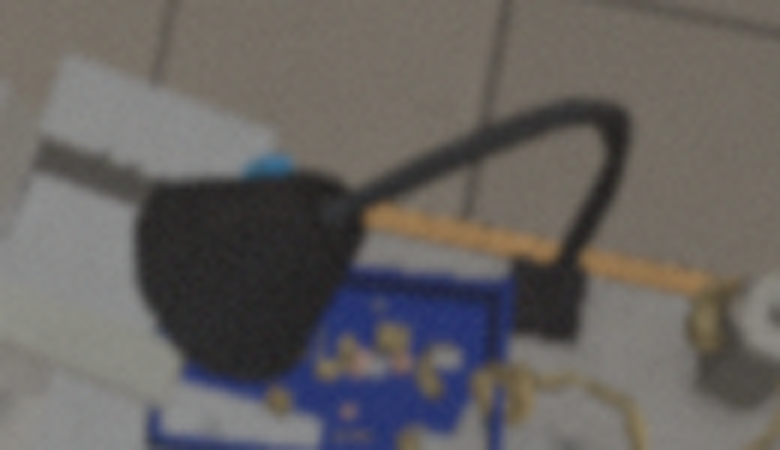

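View pics/s4.png

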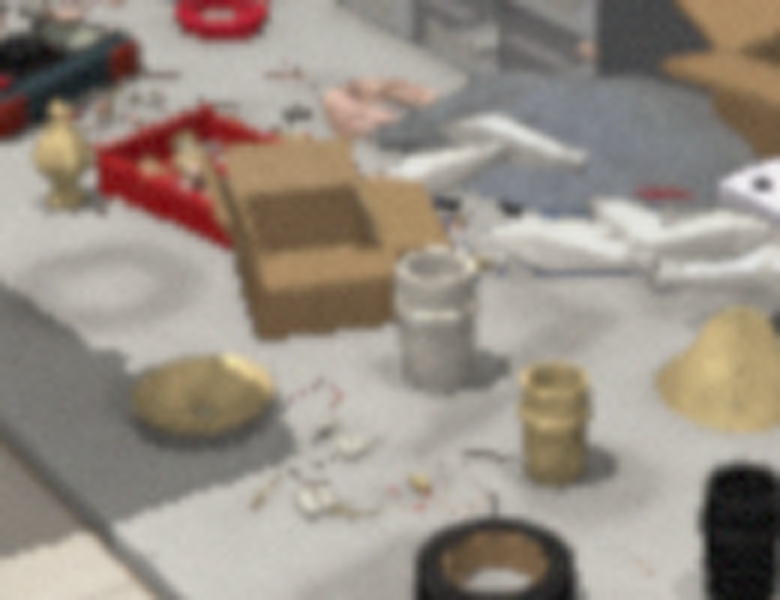

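View pics/t4.png

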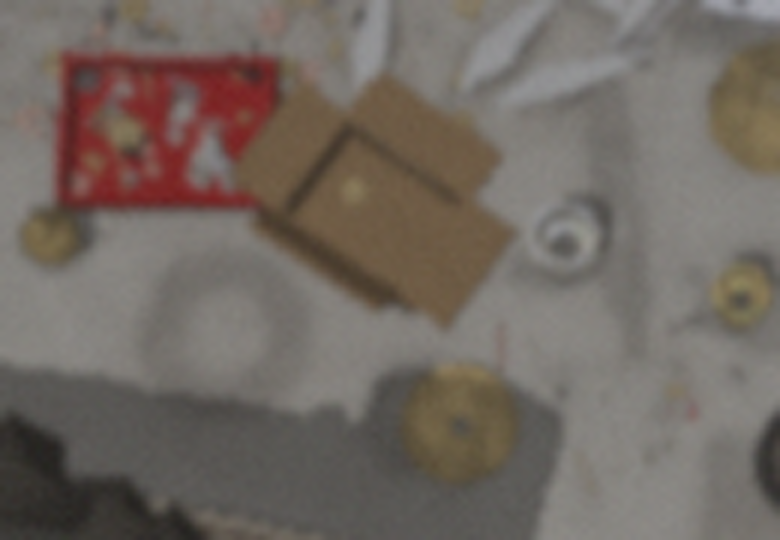

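View pics/s5.png

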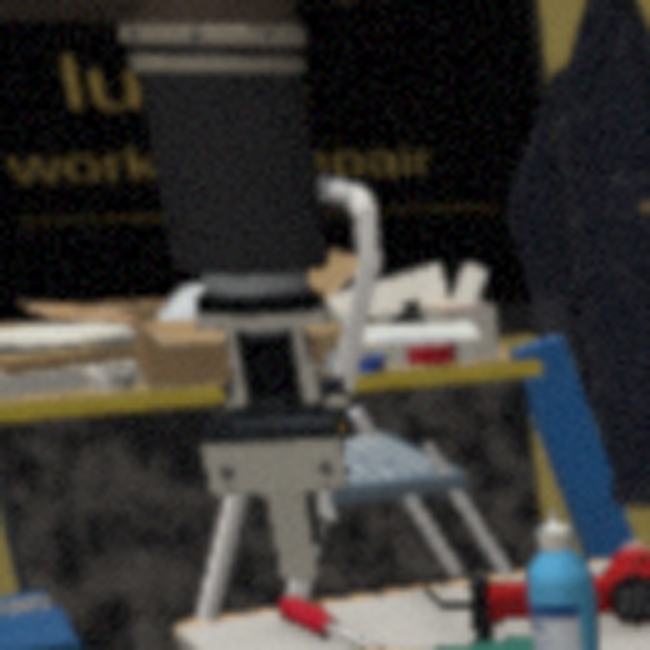

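```bash
python3 - <<'E'
from h import *
from scipy.spatial.transform import Rotation as R
np.set_printoptions(precision=2,suppress=True)
T=lambda u,v:cr(u,v,290,75,6); S=lambda u,v:cr(u,v,330,90,5)
print(tri({'top':T(265,380),'scene':S(270,338)}))
print(tri({'top':T(138,230),'scene':S(112,205)}))
print(tri({'top':T(150,190),'scene':S(112,205)}))
print(tri({'top':T(335,205),'scene':S(335,180)}))
for z in(250,280,300):print(atz('top',T(265,385),z),atz('top',T(138,230),z))
q=bot.read_state()['eef_rot'];print(R.from_quat(q).as_matrix())
def s4(u,v):return cr(u,v,160,170,6)
def t4(u,v):return cr(u,v,140,170,6)
print('box corner',tri({'top':t4(515,235),'scene':s4(448,245)}),atz('top',t4(515,235),35))
print('brass',atz('top',t4(741,293),48),'black',atz('top',cr(505,540,215,135,6),54))
# lamp edges in top
print('lamp c',atz('top',t4(565,236),62),atz('scene',s4(437,262),62),atz('scene',s4(436,375),2))
E
```

```text
(array([ 691.21, -161.04,  258.68]), array([ 6.18, -3.22, -5.59,  0.99]))
(array([716.49, -59.  , 306.41]), array([-2.13,  1.21,  2.19, -0.38]))
(array([733.68, -54.56, 304.2 ]), array([-4.52,  2.55,  4.67, -0.81]))
(array([ 747.94, -159.07,  334.29]), array([ 1.93, -0.89, -1.76,  0.32]))
[ 677.53 -145.94  250.  ] [745.27 -66.3  250.  ]
[ 666.39 -143.26  280.  ] [732.71 -65.28 280.  ]
[ 658.97 -141.47  300.  ] [724.33 -64.61 300.  ]
[[ 0.95 -0.31 -0.  ]
 [-0.31 -0.95 -0.  ]
 [ 0.    0.   -1.  ]]
box corner (array([436.53, 137.27,  61.99]), array([ 2.84, -2.97, -3.59,  0.47])) [429.19 146.89  35.  ]
brass [423.1   14.28  48.  ] black [ 428.33 -106.62   54.  ]
lamp c [430.24 116.84  62.  ] [432.09 121.73  62.  ] [427.79 117.54   2.  ]
```

```bash
python3 - <<'E'
from h import *
for n,args in(("top",(295,160,60,35,13)),("scene",(310,205,60,40,13))):
    im=np.mean([bot.camera(n).astype(float) for _ in range(10)],0)
    np.save(f"avg_{n}.npy",im); im=im[:,:,::-1]
    crop(np.clip(im*1.15,0,255).astype(np.uint8),*args,n[0]+"6")
print(bot.read_state()['t'])
E
```

```text
1.1
```

View pics/t6.png

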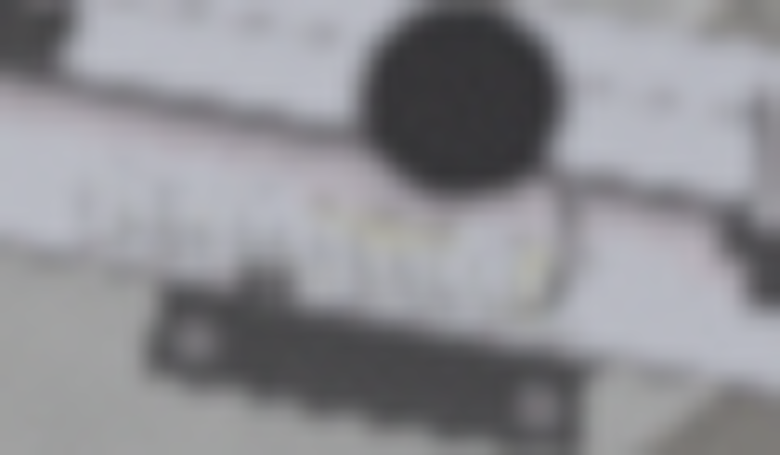

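View pics/s6.png

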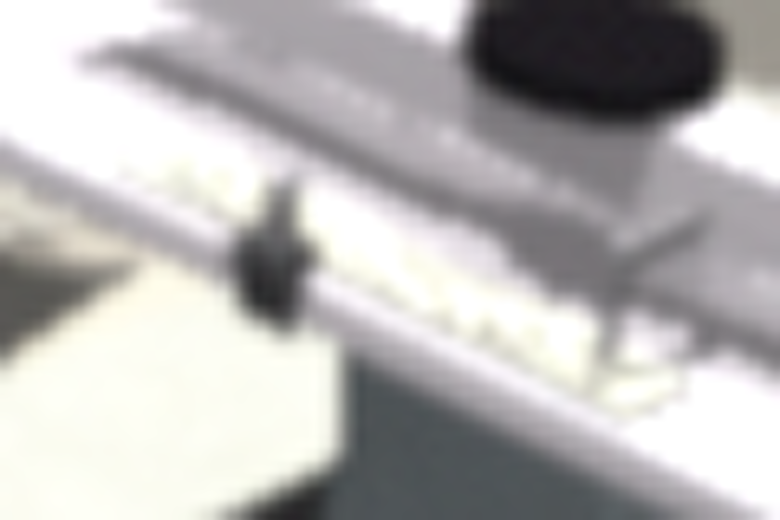

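```bash
python3 - <<'E'
from h import *
np.set_printoptions(precision=2,suppress=True)
T=lambda u,v:cr(u,v,295,160,13); S=lambda u,v:cr(u,v,310,205,13)
p=tri({'top':T(555,300),'scene':S(600,393)});c=tri({'top':T(268,262),'scene':S(287,180)})
print(p,c)
y=np.radians(1.6);e=np.array([-np.sin(y),np.cos(y)])
print((c[0]-p[0])[:2]@e)
for z in(90,95,100):
  print(z,[(atz(n,a,z)[:2]) for n,a in(('top',T(555,300)),('scene',S(600,393)))],[(atz(n,a,z)[:2]) for n,a in(('top',T(268,262)),('scene',S(287,180)))])
# pad blob fit
im=np.load('avg_top.npy').mean(2); b=(im[155:180,315:345]<75)
print(np.round(im[160:176,322:339]).astype(int))
E
```

```text
(array([ 587.69, -198.96,   87.41]), array([-0.69,  0.43,  0.59, -0.1 ])) (array([ 577.52, -125.39,  105.28]), array([-0.21,  0.14,  0.2 , -0.03]))
73.82818857205439
90 [array([ 588.92, -200.64]), array([ 582.25, -200.91])] [array([ 582.35, -127.03]), array([ 600.16, -107.1 ])]
95 [array([ 587.53, -200.07]), array([ 574.85, -205.81])] [array([ 580.98, -126.69]), array([ 592.56, -113.03])]
100 [array([ 586.14, -199.49]), array([ 567.45, -210.71])] [array([ 579.61, -126.34]), array([ 584.97, -118.95])]
[[164 164 161 148 128 106  87  77  75  75  80  96 121 141 149 146 142]
 [164 161 148 123  92  71  59  53  53  52  56  70  95 123 143 152 153]
 [160 148 122  89  63  52  49  47  48  46  49  52  65  90 118 145 158]
 [152 125  90  62  50  48  47  47  48  48  48  47  49  61  87 125 153]
 [143 105  66  50  49  49  48  47  48  48  48  48  47  48  64 103 142]
 [132  90  55  49  48  49  48  49  48  47  48  48  47  47  53  85 127]
 [122  78  52  48  48  48  48  48  49  47  49  48  48  47  48  72 112]
 [115  71  51  49  48  49  49  48  48  49  48  48  48  46  49  67 109]
 [109  70  51  48  50  49  50  49  47  49  48  49  48  48  49  71 113]
 [ 96  68  51  48  49  48  48  49  48  49  48  49  48  48  53  81 124]
 [ 94  72  53  49  48  49  50  49  49  49  49  48  49  49  61  97 138]
 [112  92  69  54  48  48  49  49  50  49  48  49  47  50  69 110 145]
 [134 121  97  71  55  50  48  48  48  48  49  48  50  56  75 108 136]
 [146 139 124 100  76  60  52  50  51  51  52  56  65  80  92 103 115]
 [152 146 139 126 108  88  75  70  69  72  79  86  99 115 123 116 107]
 [152 146 142 138 132 122 110 105 106 111 118 124 130 140 143 130 112]]
```

```bash
cat >> h.py <<'E'
from scipy.spatial.transform import Rotation as Ro
def ori(jaw_deg,tilt_deg):
    """tool y along world yaw jaw_deg; top leans (tilt) about jaw axis"""
    j=np.radians(jaw_deg);y=np.array([np.cos(j),np.sin(j),0]);z0=np.array([0,0,-1.])
    M=np.column_stack([np.cross(y,z0),y,z0])
    return (Ro.from_rotvec(y*np.radians(tilt_deg))*Ro.from_matrix(M)).as_quat()
def tcp_for(g,q,back=19): return np.array(g,float)+back*Ro.from_quat(q).as_matrix()[:,2]
E
python3 - <<'E'
from h import *
np.set_printoptions(precision=2,suppress=True)
for tilt in(0,20,-20):
  for name,g,jaws in(('pick',(430.5,116.5,38),(90+90,0,15,195,-15,165)),('place',(622,-162.5,179),(91.6,-88.4)),('post',(618,-53,168),(91.6,-88.4)),('post out',(616,22,168),(91.6,-88.4)),('btn',(625,-268.5,177),(0,180,91.6,-88.4))):
    for j in jaws:
      q=ori(j,tilt);s=bot.solve_ik(tcp_for(g,q),q)
      print(name,j,tilt,Ro.from_quat(q).as_matrix()[:,2],s)
E
```

```text
pick 180 0 [ 0.  0. -1.] [ 0.71  0.24 -0.74  0.   -0.59 -0.71]
pick 0 0 [ 0.  0. -1.] [ 0.71  0.24 -0.74  0.   -0.59  2.43]
pick 15 0 [ 0.  0. -1.] [ 0.71  0.24 -0.74  0.   -0.59  2.69]
pick 195 0 [ 0. -0. -1.] [ 0.71  0.24 -0.74  0.   -0.59 -0.45]
pick -15 0 [ 0.  0. -1.] [ 0.71  0.24 -0.74  0.   -0.59  2.17]
pick 165 0 [ 0.  0. -1.] [ 0.71  0.24 -0.74  0.   -0.59 -0.97]
place 91.6 0 [ 0.  0. -1.] [ 0.05  0.35 -0.15  0.   -1.06 -1.59]
place -88.4 0 [ 0.  0. -1.] [ 0.05  0.35 -0.15  0.   -1.06  1.55]
post 91.6 0 [ 0.  0. -1.] [ 0.23  0.33 -0.22  0.   -1.02 -1.77]
post -88.4 0 [ 0.  0. -1.] [ 0.23  0.33 -0.22  0.   -1.02  1.37]
post out 91.6 0 [ 0.  0. -1.] [ 0.35  0.32 -0.23  0.   -1.02 -1.89]
post out -88.4 0 [ 0.  0. -1.] [ 0.35  0.32 -0.23  0.   -1.02  1.25]
btn 0 0 [ 0.  0. -1.] [-0.12  0.41 -0.07  0.   -1.09 -3.02]
btn 180 0 [ 0.  0. -1.] [-0.12  0.41 -0.07  0.   -1.09  0.12]
btn 91.6 0 [ 0.  0. -1.] [-0.12  0.41 -0.07  0.   -1.09 -1.42]
btn -88.4 0 [ 0.  0. -1.] [-0.12  0.41 -0.07  0.   -1.09  1.72]
pick 180 20 [-0.   -0.34 -0.94] [ 0.89  0.34 -0.78  0.32 -0.75 -1.15]
pick 0 20
[... 1469 characters left out ...]
01 -0.94] [ 0.05  0.19 -0.44  0.02 -0.59 -1.61]
place -88.4 -20 [-0.34 -0.01 -0.94] [ 0.04  0.55  0.12 -0.01 -1.49  1.56]
post 91.6 -20 [ 0.34  0.01 -0.94] [ 0.28  0.16 -0.58  0.18 -0.5  -1.96]
post -88.4 -20 [-0.34 -0.01 -0.94] [ 0.19  0.53  0.08 -0.06 -1.46  1.42]
post out 91.6 -20 [ 0.34  0.01 -0.94] [ 0.42  0.15 -0.63  0.29 -0.48 -2.2 ]
post out -88.4 -20 [-0.34 -0.01 -0.94] [ 0.3   0.53  0.09 -0.09 -1.47  1.33]
btn 0 -20 [ 0.   -0.34 -0.94] [ 0.04  0.37 -0.36  0.45 -0.91  2.81]
btn 180 -20 [ 0.    0.34 -0.94] [-0.31  0.51  0.19 -0.34 -1.37  0.4 ]
btn 91.6 -20 [ 0.34  0.01 -0.94] [-0.16  0.26 -0.3  -0.1  -0.66 -1.32]
btn -88.4 -20 [-0.34 -0.01 -0.94] [-0.1   0.61  0.19  0.04 -1.5   1.69]
```

```bash
python3 - <<'E'
from h import *
np.set_printoptions(precision=2,suppress=True)
q=ori(180,-18);t=tcp_for((430.5,116.5,38),q);up=np.array([0,0,110])
bot.move_gripper(72,15)
bot.move_ptp(t+up,q)
s=bot.read_state();print(s['t'],s['tcp_pos']-t-up)
bot.line_to(t+[0,0,35],200);
for n,a in(("top",(205,175,70,70,8)),("scene",(195,170,90,80,8))): crop(bot.camera(n)[:,:,::-1],*a,n[0]+"7")
print(bot.read_state()['contact_force'])
E
```

```text
3.725 [0.34 0.66 0.17]
[-0.64  0.03  0.69]
```

View pics/t7.png

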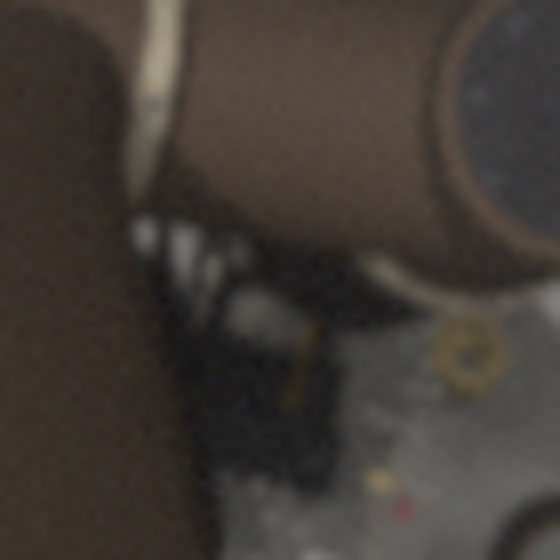

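View pics/s7.png

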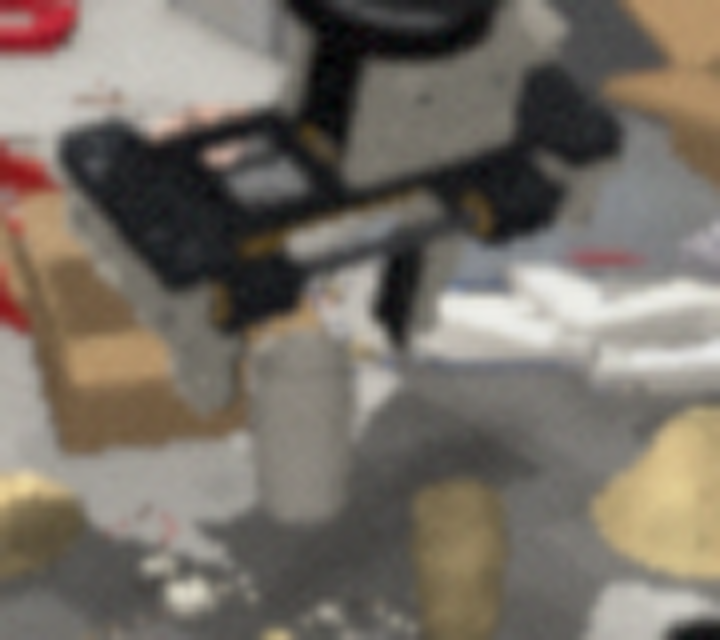

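```bash
python3 - <<'E'
from h import *
np.set_printoptions(precision=2,suppress=True)
q=ori(180,-18);t=tcp_for((430.5,116.5,38),q)
bot.line_to(t,80)
s=bot.read_state();print(s['t'],s['tcp_pos']-t,s['contact_force'])
bot.move_gripper(20,18)
s=bot.read_state();print(s['t'],s['width'],s['tcp_pos']-t,s['contact_force'])
bot.line_to(t+[0,0,215],200)
s=bot.read_state();print(s['t'],s['width'],s['tcp_pos']-t,s['contact_force'])
crop(bot.camera("scene")[:,:,::-1],170,90,130,120,5,"s8")
E
```

```text
4.9417 [-0.13 -0.19 -0.49] [ 0.91 -0.91  0.65]
5.5833 38.988809866877794 [0.01 0.02 0.11] [-0.62  0.06  1.48]
6.8083 38.91554898237457 [ -0.72  -0.2  213.86] [-0.21 -0.11 -1.1 ]
```

View pics/s8.png

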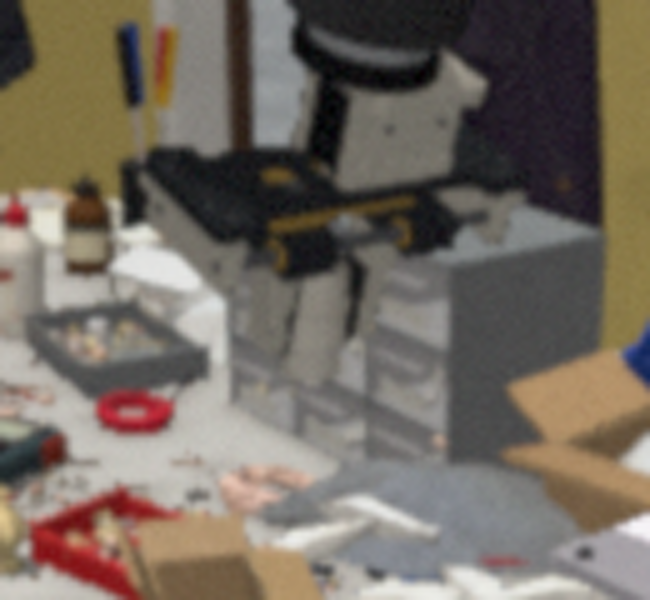

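```bash
python3 - <<'E'
from h import *
np.set_printoptions(precision=2,suppress=True)
q=ori(91.6,-18)
P=np.array([621.8,-162.5,141+38.])
t=tcp_for(P,q)
bot.move_ptp(t+[-90,0,50],q)
bot.line_to(t+[0,0,15],120)
bot.pause(.3)
s=bot.read_state();print(s['t'],s['width'],s['tcp_pos']-t,s['contact_force'])
im={n:np.mean([bot.camera(n).astype(float) for _ in range(4)],0).astype(np.uint8)[:,:,::-1] for n in("top","scene")}
crop(im["top"],290,130,80,60,9,"t9");crop(im["scene"],300,130,110,100,7,"s9")
cv2.imwrite("pics/s9f.png",im["scene"])
E
```

```text
9.2917 38.665750354269576 [-0.15 -0.01 15.56] [-0.45 -0.22 -0.59]
```

View pics/t9.png

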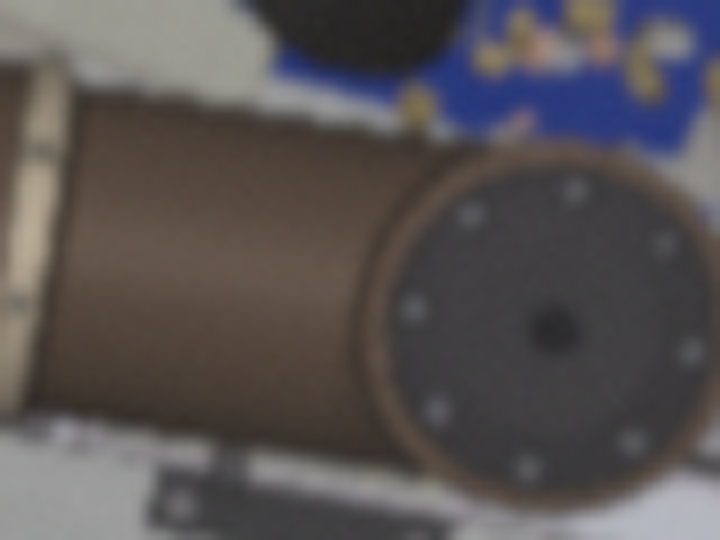

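View pics/s9.png

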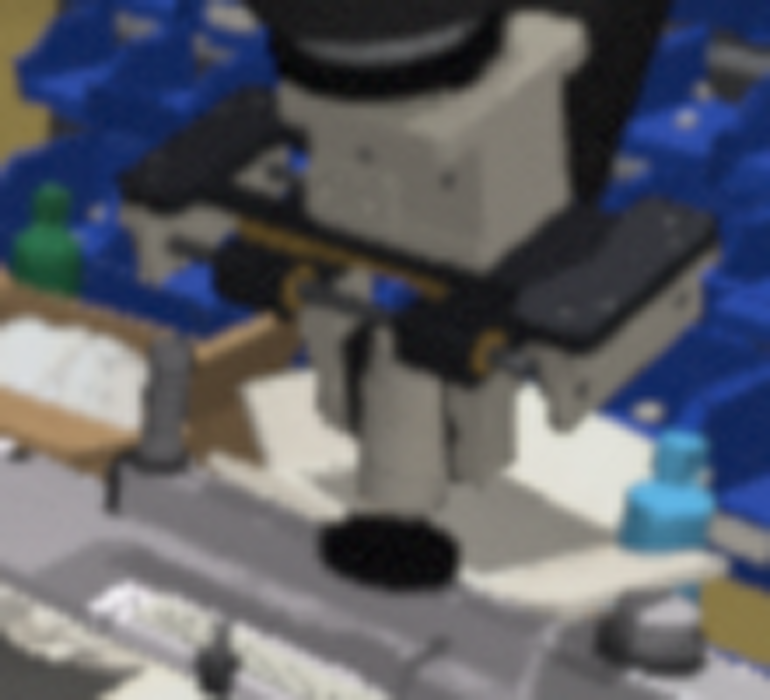

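View pics/s9f.png

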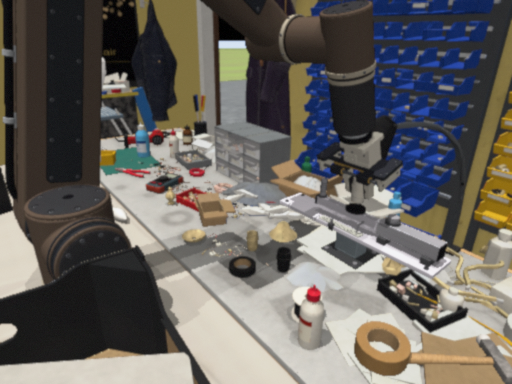

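```bash
python3 - <<'E'
from h import *
np.set_printoptions(precision=2,suppress=True)
f=lambda p:(proj('scene',np.array(p))-[300,130]+.5)*7-.5
c=np.array([621.8,-162.5,0])
for z in(132,141,156.5,218.5):print(z,f(c+[0,0,z]))
an=np.linspace(0,2*np.pi,73)
for r,z in((26,141),(26,132),(20.5,156.5),(19.5,156.5)):
    e=np.array([f(c+[r*np.cos(a),r*np.sin(a),z]) for a in an]);print(r,z,e.min(0),e.max(0))
print(f(c+[5,0,141])-f(c+[0,0,141]),f(c+[0,5,141])-f(c+[0,0,141]))
im=cv2.imread('pics/s9f.png').astype(int).sum(2)//3
for r in(199,200,201,203,206,207,208,209): print(r,im[r,342:370])
E
```

```text
132 [389.56 562.03]
141 [392.65 540.23]
156.5 [398.04 502.27]
218.5 [420.32 345.18]
26 141 [320.53 509.54] [465.64 572.53]
26 132 [317.73 530.92] [462.24 594.77]
20.5 156.5 [340.71 478.54] [455.92 526.99]
19.5 156.5 [343.5  479.68] [453.08 525.76]
[ 8.47 -3.58] [-11.02  -4.85]
199 [202 200 188 160 142 135 134 132 124 102 101 108 115 121 124 125 127 128
 126 123 118 114 116 118 122 120 112 122]
200 [192 196 198 190 165 148 138 132 124 105 103 109 115 121 124 126 127 128
 126 121 116 113 126 132 133 130 124 127]
201 [183 187 194 196 190 178 156 140 131 120 114 112 117 120 123 126 127 126
 124 119 111 111 129 133 132 132 130 130]
203 [134 149 169 171 172 175 164 115  79  74  71  71  69  70  76  88  91  90
  93 110 122 130 134 134 132 134 134 132]
206 [105 107  99  71  36  19  14  12  13  11  14  13  15  10  14  13  11   9
  16  13  28  46  83 118 132 134 134 134]
207 [111 109  99  66  29  13  12   9  11   9  12  15  13  12  10  14  12  13
  13   9  11  20  46  89 125 133 133 133]
208 [114 111 104  69  30  11   8  13   9  10  12   8   9  13   8  13  12  12
  11  13  15  12  24  72 122 135 135 134]
209 [114 113 104  76  37  15  13  12  16  17   5  12  12  12  10   7  11  11
  13  12  16  12  19  71 122 135 135 135]
```

```bash
python3 - <<'E'
from h import *
np.set_printoptions(precision=2,suppress=True)
q=ori(91.6,-18)
P=np.array([619.8,-162.3,141+38.])
t=tcp_for(P,q)
bot.line_to(t+[0,0,4],40)
z=4
while z>-3:
    z-=0.7; bot.line_to(t+[0,0,z],20)
    s=bot.read_state(); 
    if s['contact_force'][2]>1.2: break
print(z,s['t'],s['width'],s['tcp_pos']-t,s['contact_force'])
bot.move_gripper(58)
s=bot.read_state();print(s['t'],s['width'],s['contact_force'])
bot.line_to(t+[-22,0,62],100)
bot.line_to(t+[-120,0,100],250)
bot.move_ptp([480,-60,260],ori(91.6,0))
s=bot.read_state();print(s['t'],s['tcp_pos'])
im={n:np.mean([bot.camera(n).astype(float) for _ in range(5)],0).astype(np.uint8)[:,:,::-1] for n in("top","scene")}
cv2.imwrite("pics/s10f.png",im["scene"]);cv2.imwrite("pics/t10f.png",im["top"])
crop(im["top"],290,130,80,60,9,"t10");crop(im["scene"],300,160,80,60,9,"s10")
E
```

```text
-0.9000000000000001 11.875 38.919594996894276 [ 0.62 -0.04  0.08] [-1.88  0.59  5.06]
12.4667 57.93879682344427 [-0.09  0.1  -0.14]
14.35 [480.94 -58.82 258.4 ]
```

View pics/t10.png

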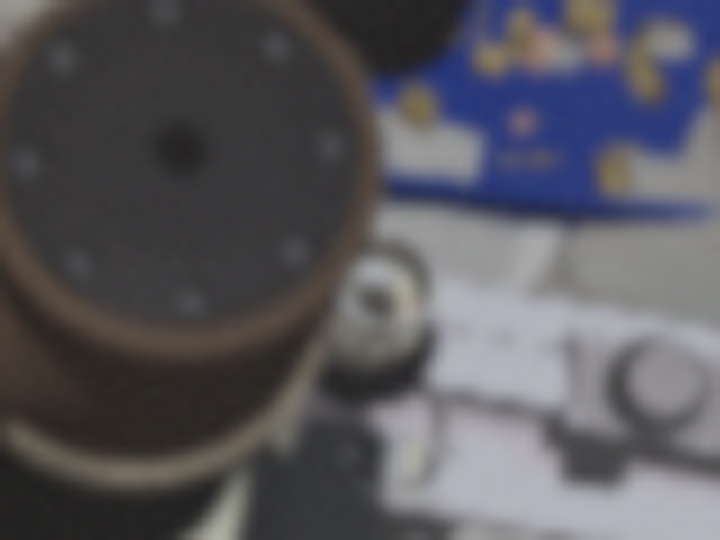

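View pics/s10.png

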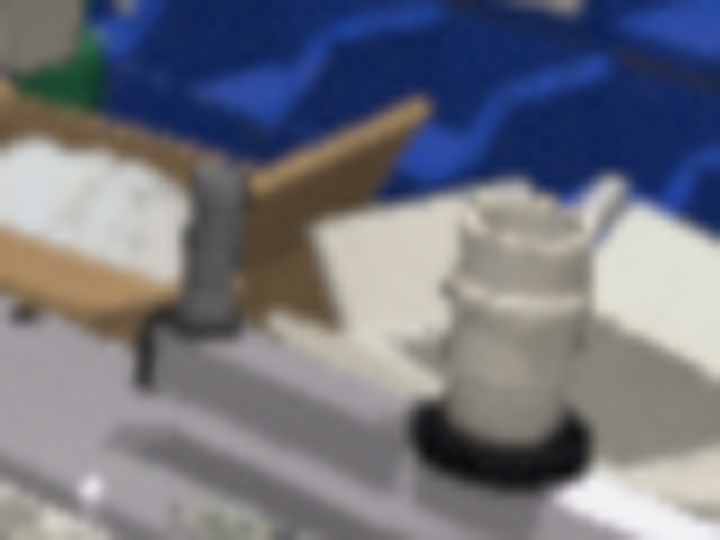

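```bash
python3 - <<'E'
from h import *
bot.move_ptp([470,60,260],ori(91.6,0))
print(bot.read_state()['t'])
im={n:np.mean([bot.camera(n).astype(float) for _ in range(5)],0).astype(np.uint8)[:,:,::-1] for n in("top","scene")}
cv2.imwrite("pics/s11f.png",im["scene"]);cv2.imwrite("pics/t11f.png",im["top"])
def ov(n,x0,y0,w,h,s,pad,lh,out):
    A=cv2.resize(im[n][y0:y0+h,x0:x0+w],None,fx=s,fy=s,interpolation=cv2.INTER_CUBIC);B=A.copy()
    an=np.linspace(0,2*np.pi,60)
    for c,r,z,col in((pad,26,141,(0,255,0)),(pad,26,132,(0,160,0)),(lh,19.5,141,(0,0,255)),(lh,19.5,203,(255,0,255)),(lh,20.5,178,(255,255,0))):
        e=np.array([(proj(n,np.array([c[0]+r*np.cos(a),c[1]+r*np.sin(a),z]))-[x0,y0]+.5)*s-.5 for a in an])
        cv2.polylines(B,[np.int32(np.round(e))],True,col,1)
    cv2.imwrite(f"pics/{out}.png",np.hstack([A,B]))
ov("top",310,145,40,45,9,(621.8,-162.5),(621.8,-162.5),"t11");ov("scene",338,175,36,45,10,(621.8,-162.5),(621.8,-162.5),"s11")
E
```

```text
15.4
```

View pics/t11.png

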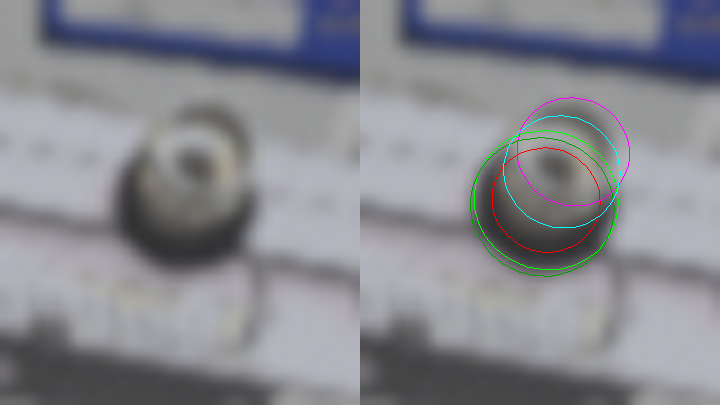

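View pics/s11.png

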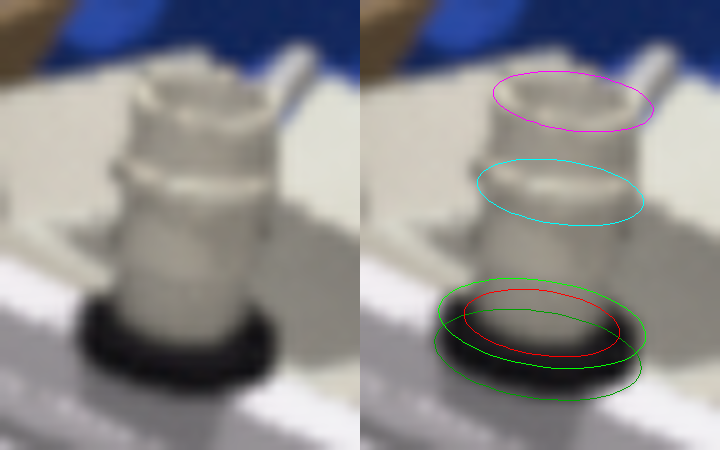

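```bash
python3 - <<'E'
from h import *
np.set_printoptions(precision=2,suppress=True)
q=ori(91.6,-18)
P=np.array([619.8,-162.3,141+38.])
t=tcp_for(P,q)
bot.move_ptp(t+[-80,0,80],q)
bot.line_to(t+[-22,0,62],150)
bot.line_to(t+[0,0,0],90)
bot.move_gripper(20,15)
s=bot.read_state();print(s['t'],s['width'],s['tcp_pos']-t,s['contact_force'])
d=np.array([-2.5,1.0,0])
bot.line_to(t+[0,0,4],40); bot.line_to(t+d+[0,0,4],30)
z=2.
bot.line_to(t+d+[0,0,z],30)
while z>-3:
    z-=0.6; bot.line_to(t+d+[0,0,z],20)
    s=bot.read_state(); 
    if s['contact_force'][2]>1.2: break
print(z,s['t'],s['width'],s['tcp_pos']-t,s['contact_force'])
bot.move_gripper(58)
bot.line_to(t+d+[-22,0,62],120)
bot.line_to(t+[-90,0,90],250)
bot.move_ptp([480,60,260],ori(91.6,0))
print(bot.read_state()['t'])
im={n:np.mean([bot.camera(n).astype(float) for _ in range(4)],0).astype(np.uint8)[:,:,::-1] for n in("top","scene")}
cv2.imwrite("pics/s12f.png",im["scene"]);cv2.imwrite("pics/t12f.png",im["top"])
def ov(n,x0,y0,w,h,s,pad,lh,out):
    A=cv2.resize(im[n][y0:y0+h,x0:x0+w],None,fx=s,fy=s,interpolation=cv2.INTER_CUBIC);B=A.copy()
    an=np.linspace(0,2*np.pi,60)
    for c,r,z,col in((pad,26,141,(0,255,0)),(pad,26,132,(0,160,0)),(lh,18,141,(0,0,255)),(lh,18.5,203,(255,0,255)),(lh,20.5,178,(255,255,0))):
        e=np.array([(proj(n,np.array([c[0]+r*np.cos(a),c[1]+r*np.sin(a),z]))-[x0,y0]+.5)*s-.5 for a in an])
        cv2.polylines(B,[np.int32(np.round(e))],True,col,1)
    cv2.imwrite(f"pics/{out}.png",np.hstack([A,B]))
c=(622.6,-161.8)
ov("top",310,145,40,45,9,c,c,"t12");ov("scene",338,175,36,45,10,c,c,"s12")
E
```

```text
18.7417 38.73522699284708 [0.29 0.02 0.49] [0.42 1.35 2.34]
0.19999999999999996 20.2417 38.594921248165875 [-2.29  0.97  0.53] [-0.46  0.46  1.48]
22.875
```

View pics/t12.png

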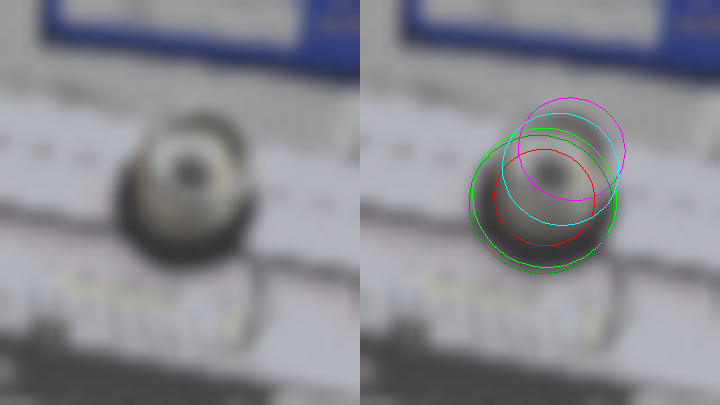

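View pics/s12.png

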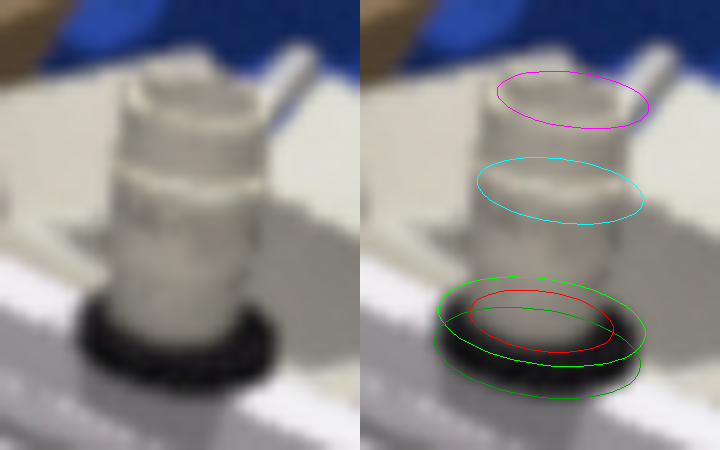

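```bash
python3 - <<'E'
from h import *
f=lambda p,x0,y0,s:(proj('scene',np.array(p))-[x0,y0]+.5)*s-.5
print('post s10',f((619,-53,184),300,160,9),f((619,-53,137),300,160,9))
print('lh orig s4',f((430.5,116.5,62),160,170,6),f((430.5,116.5,0),160,170,6))
im=cv2.imread('pics/s12f.png');crop(im,300,160,80,60,9,"s13")
print('lh s13',f((622.6,-161.8,203),300,160,9),f((622.6,-161.8,141),300,160,9))
E
```

```text
post s10 [224.25177604 171.75108796] [210.29206148 312.09899292]
lh orig s4 [440.47345988 266.90804156] [441.72322333 377.68187011]
lh s13 [532.96600764 224.03564663] [504.73705498 423.10459996]
```

View pics/s13.png

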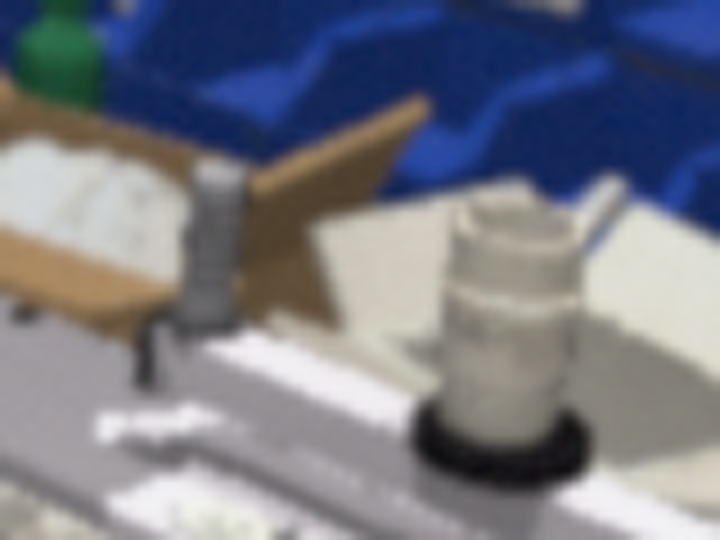

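```bash
python3 - <<'E'
from h import *
im={"top":cv2.cvtColor(np.load('avg_top.npy').astype(np.uint8),cv2.COLOR_RGB2BGR),"scene":cv2.cvtColor(np.load('avg_scene.npy').astype(np.uint8),cv2.COLOR_RGB2BGR)}
def ov(im,n,x0,y0,w,h,s,lh,z0,out,pad=False):
    A=cv2.resize(im[y0:y0+h,x0:x0+w],None,fx=s,fy=s,interpolation=cv2.INTER_CUBIC);B=A.copy()
    an=np.linspace(0,2*np.pi,60)
    for c,r,z,col in((lh,18,z0,(0,0,255)),(lh,18.5,z0+62,(255,0,255)),(lh,20.5,z0+37,(255,255,0)))+(((lh,26,z0,(0,255,0)),) if pad else ()):
        e=np.array([(proj(n,np.array([c[0]+r*np.cos(a),c[1]+r*np.sin(a),z]))-[x0,y0]+.5)*s-.5 for a in an])
        cv2.polylines(B,[np.int32(np.round(e))],True,col,1)
    return np.hstack([A,B])
c=(430,118.5)
a=ov(im["top"],"top",215,190,38,38,10,c,0,"");b=ov(im["scene"],"scene",213,204,38,38,10,c,0,"")
cv2.imwrite("pics/o1.png",np.vstack([a,b])[:, :])
E
```

```text
(no output)
```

View pics/o1.png

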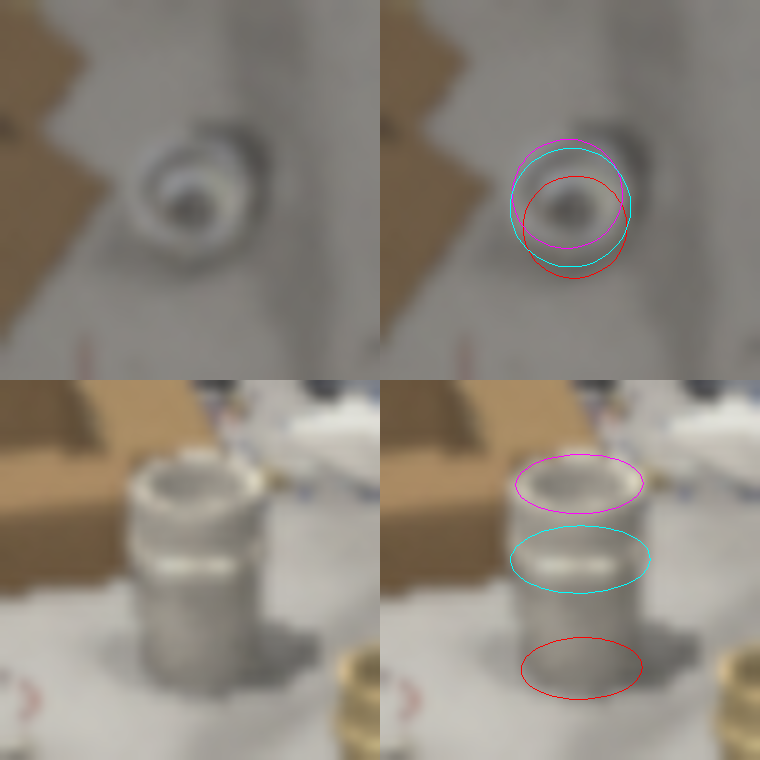

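```bash
python3 - <<'E'
from h import *
a=cv2.imread('pics/t12f.png')[150:180,318:346];b=cv2.imread('pics/s12f.png')[175:220,340:372]
a=cv2.convertScaleAbs(a,alpha=1.4)
cv2.imwrite('pics/o2.png',cv2.resize(a,None,fx=18,fy=18,interpolation=cv2.INTER_CUBIC))
np.set_printoptions(linewidth=200)
print(cv2.imread('pics/t12f.png')[152:178,318:346].mean(2).astype(int))
for p in([609,-60,184],):pass
print(atz('top',(330.4,162.6),203),atz('scene',(338+192.5/10-.5,175+97.5/10-.5),203))
E
```

```text
[[151 150 150 149 149 148 144 140 135 134 130 130 129 125 116 106  97  94  92  90  87  82  77  74  67  66  64  64]
 [150 152 154 153 153 153 152 152 151 150 149 149 150 147 143 136 132 130 130 128 125 118 110 102  95  88  82  77]
 [139 144 148 151 153 154 155 154 155 154 152 154 155 154 155 152 150 150 149 149 147 142 138 134 130 124 117 112]
 [133 136 140 144 149 153 154 153 154 154 154 156 158 159 157 157 155 154 154 154 153 152 149 148 147 145 141 139]
 [146 147 145 145 147 149 151 154 154 154 153 155 158 156 151 153 154 153 155 153 153 153 153 152 152 151 150 150]
 [168 168 165 157 154 153 154 156 154 151 147 144 141 132 126 128 134 144 151 153 153 153 153 152 153 152 152 153]
 [181 181 178 173 169 168 168 166 157 150 140 128 119 109 102 103 109 123 141 152 155 152 152 152 153 152 153 152]
 [183 182 182 182 181 181 179 170 154 149 141 132 128 125 118 110 101 104 125 148 154 154 153 153 153 152 153 154]
 [182 181 183 182 183 182 179 165 147 150 154 155 153 152 151 141 121 103 109 137 153 158 159 158 154 153 154 154]
 [178 175 176 181 183 179 168 150 140 157 166 163 155 154 162 162
[... 1278 characters left out ...]
120 152 166 169 171 173 177 180 182]
 [171 169 170 169 163 155 138 111  84  64  56  54  55  54  57  63  73  88 104 115 128 139 139 141 145 157 165 169]
 [174 170 171 172 168 163 155 141 120  99  83  78  77  81  86  96 111 130 137 129 120 123 123 120 123 132 137 136]
 [170 164 166 172 170 164 158 153 146 135 123 117 119 123 131 139 144 156 159 145 126 130 140 140 137 134 127 121]
 [171 166 168 170 166 160 154 153 157 154 149 145 151 157 160 163 164 168 168 156 133 139 155 159 158 153 148 143]
 [174 171 172 170 164 162 160 159 162 159 154 155 165 173 173 173 170 171 171 160 140 148 165 172 173 171 169 164]]
[ 615.90116727 -154.78420333  203.        ] [ 619.49206642 -157.95289288  203.        ]
```

View pics/o2.png

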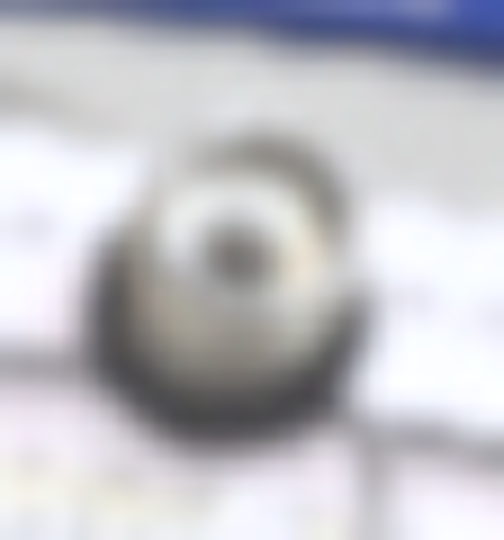

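```bash
python3 - <<'E'
from h import *
np.set_printoptions(precision=2,suppress=True)
q=ori(180,0)
B=np.array([624.8,-268.3,158.])
bot.move_gripper(0,10)
bot.move_ptp([500,-268.3,230],q)
bot.line_to(B+[0,0,25],200)
bot.line_to(B+[0,0,3],80)
s=bot.read_state();print(s['t'],s['width'],s['tcp_pos']-B,s['contact_force'])
z=3
while z>-7.2:
    z-=1.2; bot.line_to(B+[0,0,z],30)
    s=bot.read_state();print(round(z,1),s['tcp_pos'][2]-158,s['contact_force'])
    if s['contact_force'][2]>12: break
bot.pause(.5)
print(bot.read_state()['t'])
crop(bot.camera("scene")[:,:,::-1],270,150,190,130,4,"s14")
E
```

```text
27.4917 0.5077680981863347 [-0.62 -0.05  2.55] [ 0.28 -0.25  0.51]
1.8 2.0126432326626116 [ 0.42  0.27 -0.43]
0.6 0.5690632266102966 [ 0.51 -1.27 -0.27]
-0.6 -0.35396563270617776 [ 0.18 -0.36  1.34]
-1.8 -1.646461665826223 [-0.47  0.26  2.96]
-3.0 -2.9575990901844307 [-0.57  1.13  2.82]
-4.2 -4.16473210508704 [-0.9   0.88  3.88]
-5.4 -5.3421333444860295 [-0.28  0.91  3.71]
-6.6 -6.469151109145997 [-0.19  0.96  5.05]
-7.8 -7.526266971762226 [-0.37  0.19  5.89]
30.2417
```

View pics/s14.png

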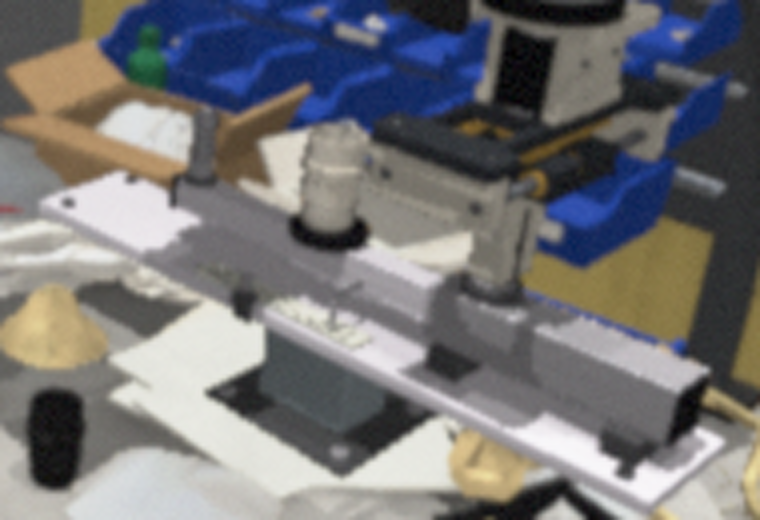

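```bash
python3 - <<'E'
from h import *
np.set_printoptions(precision=2,suppress=True)
bot.line_to([624.8,-268.3,190],120)
bot.line_to([520,-268.3,240],250)
q=ori(91.6,-18)
G=np.array([618.8,-38.5,132+37.]);t=tcp_for(G,q)
bot.move_gripper(60,20)
bot.move_ptp(t+[-70,10,60],q)
bot.line_to(t+[-12,0,40],150)
s=bot.read_state();print(s['t'],s['contact_force'])
crop(bot.camera("scene")[:,:,::-1],290,130,110,90,7,"s15")
E
```

```text
34.9333 [-0.67 -0.7  -0.25]
```

View pics/s15.png

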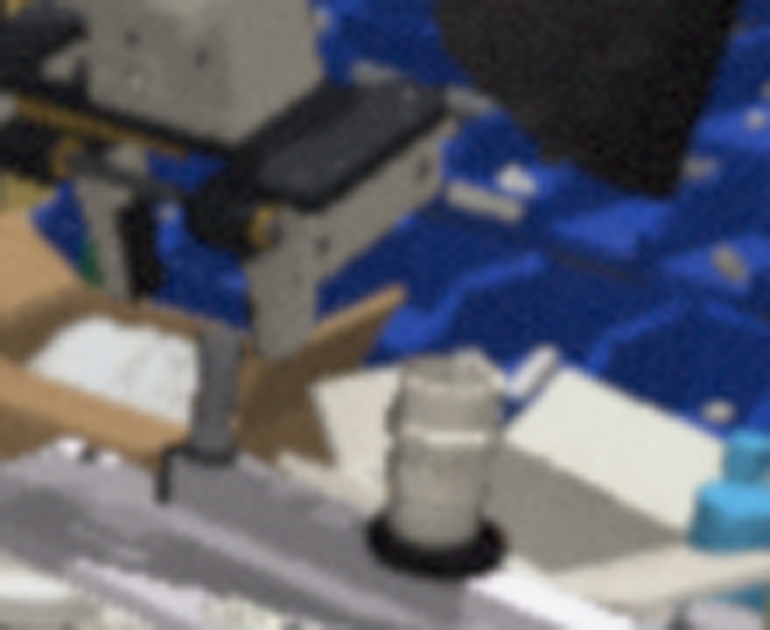

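```bash
python3 - <<'E'
from h import *
np.set_printoptions(precision=2,suppress=True)
q=ori(91.6,-18)
G=np.array([618.8,-38.5,132+37.]);t=tcp_for(G,q)
bot.line_to(t,80)
s=bot.read_state();print(s['t'],s['contact_force'])
bot.move_gripper(5,30)
s=bot.read_state();print(s['t'],s['width'],s['tcp_pos']-t,s['contact_force'])
y=np.radians(1.6);e=np.array([-np.sin(y),np.cos(y),0])
bot.line_to(t+e*56,35)
bot.pause(.2)
s=bot.read_state();print(s['t'],s['width'],(s['tcp_pos']-t)@e,s['tcp_pos']-t,s['contact_force'])
im={n:np.mean([bot.camera(n).astype(float) for _ in range(5)],0).astype(np.uint8)[:,:,::-1] for n in("top","scene")}
cv2.imwrite("pics/s16f.png",im["scene"]);cv2.imwrite("pics/t16f.png",im["top"])
crop(im["scene"],310,175,60,50,13,"s16");crop(im["top"],290,145,60,45,13,"t16")
E
```

```text
35.6583 [ 0.18  0.5  -0.55]
36.4167 17.251961353380764 [ 0.03 -0.21  0.13] [-0.07 -2.37  0.79]
38.3667 17.328860559316244 56.271982184472556 [-1.59 56.25  0.05] [ 0.42 -5.72  2.57]
```

View pics/s16.png

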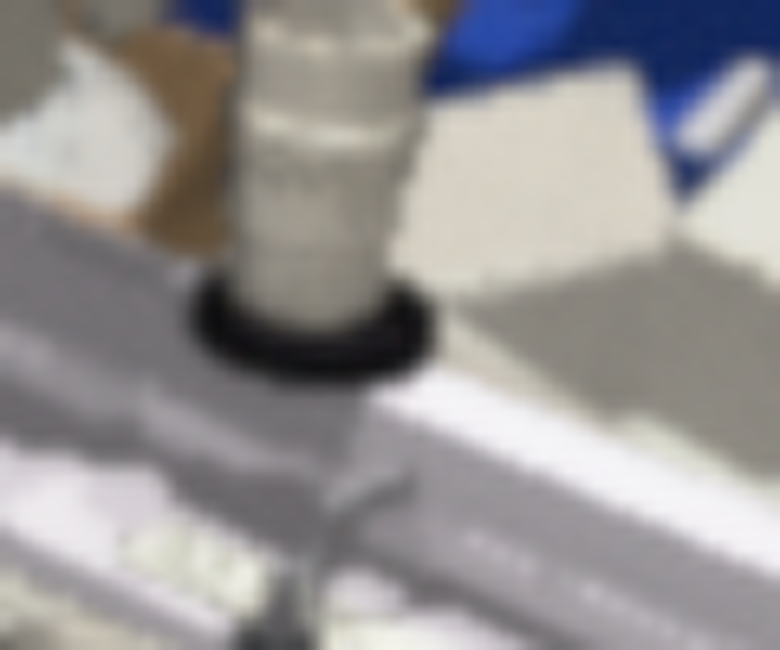

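View pics/t16.png

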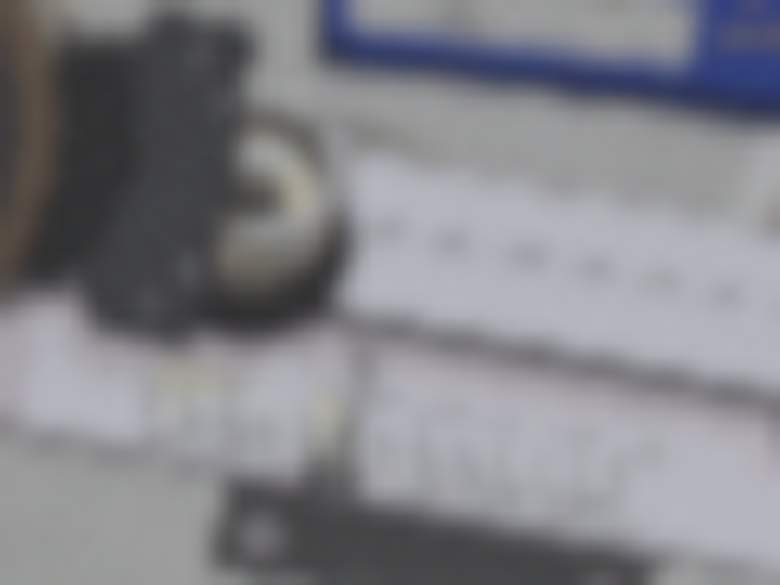

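```bash
python3 - <<'E'
from h import *
np.set_printoptions(precision=2,suppress=True)
q=ori(91.6,-18)
G=np.array([618.8,-38.5,132+37.]);t=tcp_for(G,q)
y=np.radians(1.6);e=np.array([-np.sin(y),np.cos(y),0])
bot.line_to(t+e*58.5,20)
bot.pause(.2)
s=bot.read_state();print(s['t'],s['width'],(s['tcp_pos']-t)@e,s['tcp_pos']-t,s['contact_force'])
im={n:np.mean([bot.camera(n).astype(float) for _ in range(10)],0)[:,:,::-1] for n in("top","scene")}
np.save("s17.npy",im["scene"]);np.save("t17.npy",im["top"])
f=lambda a,g:np.clip((a-60)*g,0,255).astype(np.uint8)
crop(f(im["scene"],1.4),322,205,26,28,22,"s17");crop(f(im["top"],1.8),305,168,24,20,28,"t17")
E
```

```text
39.3417 17.689605855578414 58.788074886027616 [-1.65 58.76  0.08] [ 0.86 -5.12  2.89]
```

View pics/s17.png

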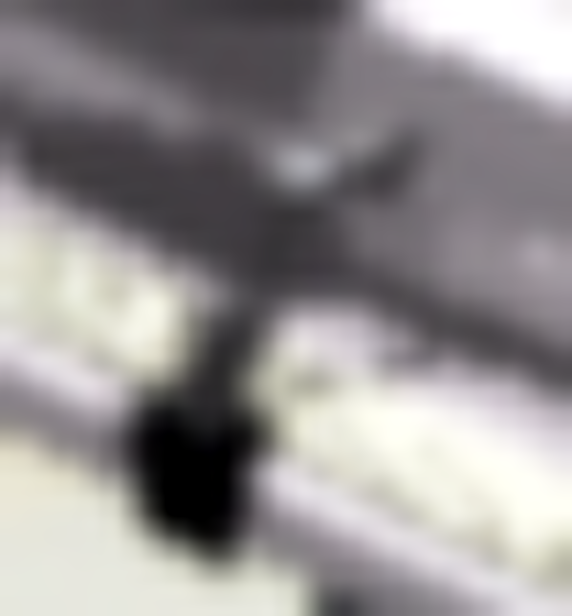

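View pics/t17.png

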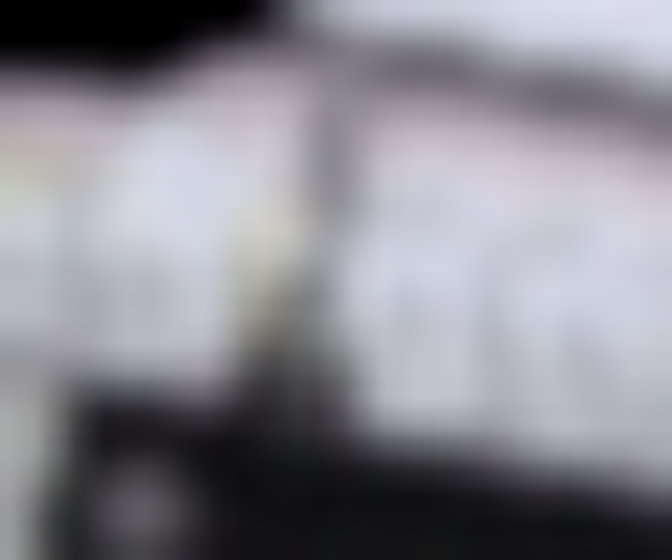

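```bash
python3 - <<'E'
from h import *
np.set_printoptions(linewidth=200)
h=np.load('avg_top.npy').mean(2);n=np.load('t17.npy').mean(2)
print('home top');print(h[174:185,306:326].astype(int));print('now top');print(n[168:185,306:326].astype(int))
print('home ptr');print(h[172:185,330:345].astype(int))
h=np.load('avg_scene.npy').mean(2);n=np.load('s17.npy').mean(2)
print('home sc');print(h[215:232,324:342].astype(int));print('now sc');print(n[210:232,324:342].astype(int))
E
```

```text
home top
[[159 154 156 160 164 162 162 161 159 157 159 160 157 153 153 154 151 146 139 125]
 [158 152 155 161 162 162 162 160 160 159 162 162 157 149 149 154 151 146 141 137]
 [155 149 153 158 159 160 161 157 160 161 161 162 159 153 150 153 149 143 137 137]
 [149 143 146 150 150 156 157 152 155 157 155 160 160 156 156 154 148 145 142 143]
 [146 141 141 146 145 152 153 146 146 147 147 154 157 152 155 153 148 150 151 149]
 [144 140 140 146 147 151 150 138 134 135 136 145 152 149 152 152 147 150 153 149]
 [134 133 136 142 142 144 140 122 111 114 118 130 146 149 151 153 145 148 152 147]
 [126 115 113 116 119 122 120 101  89  93  98 116 141 149 152 151 144 144 149 146]
 [125 100  83  82  85  91  92  81  76  83  87 106 133 145 145 145 140 141 147 146]
 [126  94  72  69  71  71  69  68  69  76  78  91 108 117 120 122 125 133 140 143]
 [120  91  76  80  79  72  64  63  65  67  68  71  78  82  85  90  97 106 114 118]]
now top
[[ 51  53  53  54  52  52  56  62  81 113 141 159 167 170 171 174 177 181 182 183]
 [ 56  55  55  54  58  69  84  94 104 114 124 135 139 139 141 146 158 167 170 171]
 [ 
[... 4313 characters left out ...]
184 206 218 205 206 203]
 [167 183 191 172 117  89  90  89  95 131 177 205 215 225 234 234 235 233]
 [156 157 156 132  84  64  71  79  73  92 153 213 226 225 233 239 240 237]
 [172 164 148 120  74  51  57  62  63  97 157 202 218 222 224 234 236 230]
 [208 197 170 145  88  46  48  52  71 133 199 216 206 212 217 219 231 232]
 [220 217 206 184 110  49  43  46  70 129 188 217 221 218 206 200 216 227]
 [221 221 219 202 136  74  50  50  77 124 159 180 199 218 220 212 202 212]
 [221 221 221 216 188 138 106  77  99 146 152 156 166 182 199 217 219 216]
 [223 222 222 221 216 201 182 141 146 182 171 163 154 157 166 183 199 216]
 [223 223 223 223 222 220 216 203 203 214 208 193 151 142 148 157 166 182]]
```

```bash
python3 - <<'E'
from h import *
a=np.load('s17.npy').astype(np.uint8)
crop(a,285,120,90,90,8,"s18")
E
```

```text
(no output)
```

View pics/s18.png

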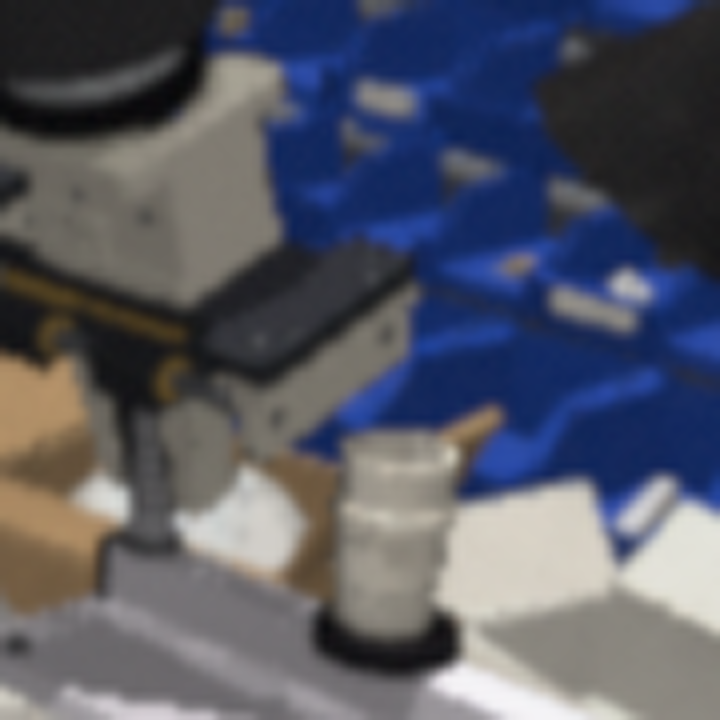

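```bash
python3 - <<'E'
from plant import bot
s=bot.read_state();print(s['t'],s['width'],s['contact_force'],s['tcp_pos'])
print(bot.close_job())
E
```

```text
40.3417 17.29522734672729 [ 0.93204439 -4.68990864  2.69615097] [623.03379593  20.45815831 151.01319203]
the job is handed in; nothing more can be done
None
```

The job is handed in at t = 40.3 s of the 56 s allowed. The large white lampholder stands on the boom's pad, and the gripper is holding the post out at the index clip.

**What I did:**
1. I picked up the white lampholder and stood it on the pad. The pictures showed it 2–3 mm off centre, so I gripped it again, shifted it and let go.
2. I pressed the lock button 7.5 mm down, with about 5.9 N. The boom came out by itself.
3. I gripped the post with 30 N and pulled the boom out to about 74 mm.

**Last checks:**
- **Pointer against clip:** in the top picture they agree to within about 0.5 mm. The extension measured in that picture (74.0 mm), the arm's own travel (73.8 mm) and my first estimate of the clip's place (73.8 mm) also agree. The scene picture disagreed slightly. Where the clip partly hides the pointer, it read about 1–1.7 mm short. I trusted the top picture and did not correct for this.
- **Lampholder:** in the final scene picture its base and the pad share the same centre column, and I put it within 1–2 mm of centre. The gripper is clear of it.
- **Upright or not:** while it stood on the pad, its rim appeared 4–5 mm off the position I calculated for it standing straight, in both cameras. I put this down to calibration and shading, because it stands free on a flat pad, but I did not resolve it.
- **Grip:** at hand-in the width was 17.3 mm on the 18 mm post, with a pull of about 4.7 N. That fits the spring at this extension with a little friction.

The index clip looked unmoved in the last pictures. I saw nothing else on the bench disturbed, but I did not check every item at the end.

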